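Complete the cork display rest

TASK

The cork rest for the glassware is missing its second half. Take the loose cork block and butt it end to end, flush and in line, against the open end of the cork block that is fixed to the worktop, so that both lie flat and make one straight, gapless strip, and let go. Leave the little bottle on the rest and the box of test strips where they are.

Things in the scene. Friction and masses are not known exactly. Their poses are not given: they have to be found in the camera images.
- loose_cork_center (a point): centre (half-way up) of the loose brown cork block, 56 x 150 x 30 mm (x, y, z), about 90 g, lying flat on the worktop in front of the rest; y runs along its length, z up. Right of the work area a fixed retort stand with clamped glassware rises 0.53 m (x 0.32 to 0.65, y -0.30 to -0.02, widest at 0.2 to 0.42 high): an arm that comes from the right must first draw back and pass in front
- rest_end (a point): centre of the open end face of the fixed cork block (also 56 x 150 x 30 mm, flat, immovable; an aluminium angle is screwed down at its other, left end). Height 15 mm. y points from this face into the fixed block along its length, x across, z up. The loose block belongs on the -y side (right, seen from the robot), its centre 75 mm from here along -y when flush
- strip_box: flat teal and white slide box of test strips, 46 x 190 x 16 mm, long along its y axis, lying loose on the worktop near the loose cork; origin at the centre of its underside; leave it alone
- blue_bottle: small clear glass bottle with a blue cap, 56 mm in diameter and 105 mm tall, standing loose on top of the fixed cork block, on the half near the aluminium angle; origin at the centre of its underside; leave it alone

How it is judged:
By the outcome, as a careful person would: the job done as asked, in the order asked, and still so for the second after the job is handed in, with the robot touching nothing.
It also fails if it takes over 38 s, if anything falls off the work surface, if the arm or the gripper's body presses on something with over 40 N, if the wrist force passes 120 N, or if a joint passes its speed limit or range.

ROBOT

A 6-joint arm with a two-finger parallel gripper is mounted at the origin on a cart in front of the work surface, level with it; the furniture and walls round the work are solid. World frame = base frame: x ahead of the robot, y to its left, z up, the work surface at z = 0. Lengths are in m, angles in rad, forces in N, time in s.
With the tool pointing down it reaches from about 0.3 to 0.875 m from the base axis. Payload 6.4 kg.
Tool frame: the origin (TCP) lies on the centre line of the jaws, within the pads' length; the fingertips stand 19 mm ahead of it and the grasp point (between the pads) is the TCP; z points along the fingers, y is the line along which they close (so a half turn about z gives the same grasp; the last joint's range is limited). The gripper opens to 85 mm and grips with 20 to 120 N. Pads are 22 mm wide; open, the fingers measure 114 mm over their backs; the gripper's body (76 mm by 85 mm) begins 54 mm behind the grasp point. The pads swing forward as they close: fully open they stand 13 mm farther back than shut.
Start: joints at [1.129, 0.181, 1.607, -0, 1.354, -0.206], TCP at [0.134, 0.559, 0.25] pointing down, gripper open.
Joint ranges: [-2.99, 2.99], [-0.89, 2.07], [0.3, 2.58], [-1.14, 4.28], [0, 2.63], [-3.12, 3.12]. Speed limits (rad/s): [2.57, 2.57, 3.01, 3.14, 3.14, 3.14].

INTERFACE

Orientations are given as a 3x3 rotation matrix whose columns are the frame's x, y, z axes.
In Python, from rig import status, optics, job gives the robot as it stands.
- The arm moves only by the tool move_arm, never from a script. Its argument "motion" is a list that holds one entry, the list of rows, each a list of 5 numbers: the shift along the tool's x, y, z in m, then the turn about the tool's z in degrees, then the finger opening in m, from 0 to 0.0854. A call has 1 to 12 rows; each row is the pose to reach, as a shift and turn from the pose commanded when the call began, along the tool's axes at that moment; what a row does not reach only later rows make up. A row lasts 1/12 s, in which the tool goes at most 41.7 mm and 7.16 degrees, less where a joint would pass 70% of its speed; a pose out of reach is approached as far as the arm can. A call with a gripper value outside its range is refused whole. The fingers move at their own pace and stop on an object; the grip force is fixed at half the most. Time passes only in rows, so rows that repeat a pose let the fingers close. It gives the time, the measured TCP pose, the force, the opening and the grip force at its end, in the units of the state.
- status.read_state(): the state, without advancing time (a new reading comes with each control period).
- optics.get_image(name): name is "scene" or "top"; returns a dict with "color" (384x512x3 uint8, red, green, blue), "range_z" (384x512 float32, m along the optical axis (not along the pixel's ray), 0 where there is no reading), "K" (3x3 intrinsics, pixels), "dist_coeffs" ([k1, k2, p1, p2, k3] as OpenCV has them; the pictures are not rectified), "rvec" (rotation vector, rad) and "tvec" (3), from world to camera coordinates, as OpenCV has them. Camera axes: x right, y down, z forward; pixel columns grow to the right and rows downward; lengths in m; the calibration is good to about 2 mm. A picture is of the moment at which its call begins.
- job.close_job(): hands the job in; it is judged then, once.
Trained networks look in the newest picture that a camera, given by its name, has taken for a name from the list of things; names that differ only in an ending like _2 or _b are one class to them, and where a whole thing is asked for, a point or a joint stands for the part that bears it (a point fixed in the world has none). Each returns a list of dicts, best first, with "conf" (0 to 1); they miss things now and then, are a little off and sometimes report something else, mostly with a low value. They report only what shows in the picture. A call takes as long as a camera call.
- optics.spot_in(thing, camera): "rect" ([centre column, centre row, width, height] in pixels, round what is visible of it).
The state is a dict: "time_s": time; "q": joint angles; "joint_vel": joint speeds; "joint_efforts": joint torques, N m; "position": TCP position; "tool_rot": TCP orientation; "ft_force": force on the tool from outside, world axes, zero at the start; "ft_torque": the same for the moment, N m; "grip_width": opening from 0.0 (shut) to 1.0 (fully open); "grip_force": force on a finger pad.
Only numpy, scipy, OpenCV 4.12 (cv2) and the standard library are available. Lean on these libraries where they do the work, as an engineer would, in place of code of your own. Each camera call takes 0.05 s, during which the arm holds its last target. There are 200 camera calls.

## Working session

There is one attempt and no reset: what is moved stays moved. The work goes in short steps, Python scripts to look and compute and a tool call to move; the robot and the scene stay as the last step left them, time stands still between calls to the robot, and variables do not carry over. Pictures are saved under pics/ and viewed, at most 10 in all, crops included, and the job is handed in when it is done.

Besides the shell and the picture viewer there is one more tool, called after ">>>" in YAML: its name, and indented under it one key for each argument. move_arm: Moves the arm, as the interface text tells. Its arguments: {"type":"object","properties":{"motion":{"type":"array"}},"required":["motion"]}

```bash
mkdir -p pics; cat > h.py <<'E'
import numpy as np, cv2
from rig import status, optics, job
def cloud(im):
    K,d=im["K"],im["dist_coeffs"]; R,_=cv2.Rodrigues(np.array(im["rvec"],float)); t=np.array(im["tvec"],float).ravel()
    h,w=im["range_z"].shape; u,v=np.meshgrid(np.arange(w),np.arange(h))
    n=cv2.undistortPoints(np.stack([u,v],-1).reshape(-1,1,2).astype(float),np.array(K,float),np.array(d,float)).reshape(h,w,2)
    z=im["range_z"]; P=np.dstack([n[...,0]*z,n[...,1]*z,z])
    W=(P-t)@R; W[z==0]=np.nan
    return W
E
python3 - <<'E'
from h import *
s=status.read_state(); print(s["position"],np.round(s["tool_rot"],3),s["grip_width"],s["time_s"])
ims=[]
for c in("top","scene"):
    im=optics.get_image(c); W=cloud(im); np.save(c+".npy",W); cv2.imwrite(f"pics/{c}0.png",cv2.cvtColor(im["color"],cv2.COLOR_RGB2BGR))
    R,_=cv2.Rodrigues(np.array(im["rvec"],float)); print(c,"cam",-R.T@np.array(im["tvec"]).ravel())
    for t in("loose_cork_center","rest_end","strip_box","blue_bottle"):
        for r in optics.spot_in(t,c)[:2]:
            x,y=map(int,r["rect"][:2]); print(t,np.round(r["rect"]),round(r["conf"],2),np.round(W[min(y,383),min(x,511)],3))
E
```

```text
[0.13408218 0.55861551 0.24938781] [[-0.972  0.234 -0.001]
 [ 0.234  0.972 -0.002]
 [ 0.    -0.002 -1.   ]] 1.0024540108860023 0.0
top cam [0.32409102 0.25590556 1.02151955]
loose_cork_center [210. 253.  74.  33.] 0.95 [0.413 0.35  0.03 ]
rest_end [215. 160.  75.  26.] 0.58 [0.623 0.342 0.03 ]
strip_box [327. 239.  89.  46.] 0.95 [0.443 0.096 0.016]
blue_bottle [200. 147.  28.  37.] 0.72 [0.617 0.365 0.133]
blue_bottle [215. 159.  76.  26.] 0.4 [0.623 0.342 0.03 ]
scene cam [ 0.05792795 -0.28741132  0.81451163]
loose_cork_center [182. 223.  58.  64.] 0.9 [0.407 0.325 0.031]
strip_box [268. 292.  98.  63.] 0.81 [0.439 0.085 0.019]
blue_bottle [251. 149.  27.  41.] 0.56 [0.622 0.353 0.104]
```

View pics/top0.png

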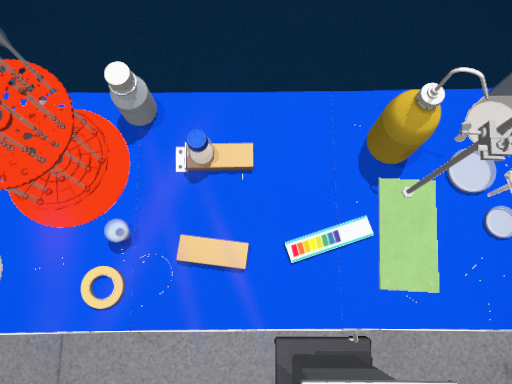

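View pics/scene0.png

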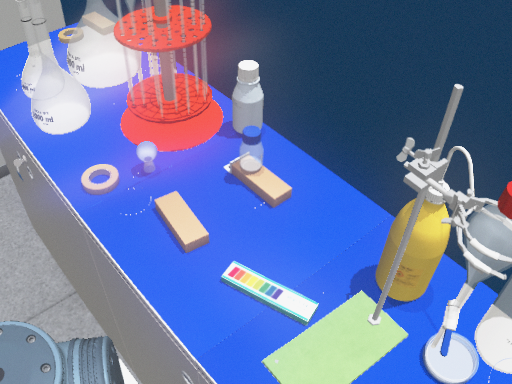

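The top view shows the loose cork at about (212,252), and the fixed cork at (220,157) with its open end at column 254. The strip box is at (330,239) and the bottle at (200,147). The scene view agrees. Next I fit the cork rectangles on their z = 0.03 top faces.

```bash
cat >> h.py <<'E'
def plane(im,px,z0):
    R,_=cv2.Rodrigues(np.array(im["rvec"],float)); t=np.array(im["tvec"],float).ravel()
    n=cv2.undistortPoints(np.array(px,float).reshape(-1,1,2),np.array(im["K"],float),np.array(im["dist_coeffs"],float)).reshape(-1,2)
    d=np.c_[n,np.ones(len(n))]@R; c=-R.T@t
    return (c+d*((z0-c[2])/d[:,2])[:,None])[:,:2]
def corks(c,show=True):
    "top-face rectangle of brown regions at z .022-.04: centre, size, long-axis angle (deg from +y toward -x)"
    im=optics.get_image(c); W=cloud(im); hsv=cv2.cvtColor(im["color"],cv2.COLOR_RGB2HSV)
    m=((hsv[...,0]>5)&(hsv[...,0]<25)&(hsv[...,1]>60)&(W[...,2]>.023)&(W[...,2]<.04)&(W[...,0]>.3)&(W[...,0]<.75)&(W[...,1]>.0)&(W[...,1]<.47)).astype(np.uint8)
    n,l,st,ce=cv2.connectedComponentsWithStats(m)
    for i in range(1,n):
        if st[i,4]<150: continue
        cs,_=cv2.findContours((l==i).astype(np.uint8),cv2.RETR_EXTERNAL,cv2.CHAIN_APPROX_NONE)
        p=plane(im,max(cs,key=len),.03)
        b=cv2.boxPoints(cv2.minAreaRect((p*1000).astype(np.float32)))/1000
        e=[b[1]-b[0],b[2]-b[1]]; e.sort(key=np.linalg.norm); L=e[1]*np.sign(e[1][1])
        zz=np.nanmedian(W[...,2][l==i])
        # long-side line fits
        print(c,st[i,4],"ctr",np.round(b.mean(0),4),"size",np.round([np.linalg.norm(e[0]),np.linalg.norm(L)],4),"ang",round(np.degrees(np.arctan2(-L[0],L[1])),2),"z",round(float(zz),4))
        u=L/np.linalg.norm(L); v=np.array([u[1],-u[0]]); q=p-b.mean(0); a=q@u; w=q@v
        for sgn in(1,-1):
            k=(sgn*w>.015)&(abs(a)<np.linalg.norm(L)/2-.012)
            if k.sum()>8:
                f=np.polyfit(p[k][:,1],p[k][:,0],1); print("   long side",sgn,"x=%.4f at y=%.3f"%(np.polyval(f,b.mean(0)[1]),b.mean(0)[1]),"ang",round(np.degrees(np.arctan(-f[0])),2),k.sum())
        for sgn in(1,-1):
            k=(sgn*a>np.linalg.norm(L)/2-.008)&(abs(w)<.02)
            if k.sum()>3: print("   end",sgn,np.round(p[k].mean(0),4))
    return im
E
python3 - <<'E'
from h import *
for c in("top","scene"): corks(c)
E
```

```text
top 1108 ctr [0.6299 0.3317] size [0.0561 0.1462] ang -0.47 z 0.0292
   long side 1 x=0.6561 at y=0.332 ang 2.45 39
   long side -1 x=0.6050 at y=0.332 ang -2.19 70
   end 1 [0.6273 0.4033]
   end -1 [0.6292 0.2586]
top 1762 ctr [0.416  0.3452] size [0.0549 0.148 ] ang -7.77 z 0.0293
   long side 1 x=0.4426 at y=0.345 ang -7.84 57
   long side -1 x=0.3896 at y=0.345 ang -7.66 58
   end 1 [0.4255 0.4177]
   end -1 [0.4061 0.2729]
scene 342 ctr [0.6316 0.3118] size [0.0525 0.0806] ang -0.55 z 0.0315
   long side 1 x=0.6556 at y=0.312 ang -5.64 21
   long side -1 x=0.6082 at y=0.312 ang -1.84 32
   end 1 [0.6283 0.3468]
scene 539 ctr [0.4194 0.366 ] size [0.0526 0.0976] ang -8.48 z 0.0315
   long side 1 x=0.4430 at y=0.366 ang -13.93 26
   long side -1 x=0.3953 at y=0.366 ang -4.66 33
   end 1 [0.4264 0.4127]
   end -1 [0.4161 0.3241]
```

```bash
cat >> h.py <<'E'
def edge(c0,c1,r0,r1,im):
    "sub-pixel far (+x) edge in columns c0..c1, searching rows r0..r1 downward from table to cork; line fit on z=.03"
    B=im["color"][...,2].astype(float)-im["color"][...,0]; px=[]
    for c in range(c0,c1):
        f=B[r0:r1,c]; hi,lo=f[:3].mean(),f[-3:].mean(); h=(hi+lo)/2
        i=int(np.argmax(f<h)); 
        if i>0: px.append((c,r0+i-1+(f[i-1]-h)/(f[i-1]-f[i])))
    p=plane(im,px,.03)
    for _ in range(2):
        f=np.polyfit(p[:,1],p[:,0],1); r=p[:,0]-np.polyval(f,p[:,1]); p=p[abs(r)<2.5*r.std()+1e-5]
    ym=p[:,1].mean(); print("far edge x=%.4f at y=%.4f ang %.2f rms %.5f n %d"%(np.polyval(f,ym),ym,np.degrees(np.arctan(-f[0])),r.std(),len(p)))
def endcol(r0,r1,c0,c1,im,s=1):
    "sub-pixel end edge on rows r0..r1 between columns c0 (cork) and c1 (table)"
    B=im["color"][...,2].astype(float)-im["color"][...,0]; px=[]
    for r in range(r0,r1):
        f=B[r,c0:c1]; h=(f[:3].mean()+f[-3:].mean())/2; i=int(np.argmax(f>h))
        if i>0: px.append((c0+i-1+(h-f[i-1])/(f[i]-f[i-1]),r))
    p=plane(im,px,.03); print("end (median)",np.round(np.median(p,0),4),"std",p.std(0).round(4))
E
python3 - <<'E'
from h import *
im=optics.get_image("top")
print("rest");edge(220,251,135,154,im); endcol(147,166,242,264,im)
print("loose");edge(184,245,228,249,im); endcol(245,266,236,258,im)
cv2.imwrite("pics/crop1.png",cv2.resize(cv2.cvtColor(im["color"][120:290,160:280],cv2.COLOR_RGB2BGR),None,fx=3.5,fy=3.5,interpolation=cv2.INTER_NEAREST))
E
```

```text
rest
far edge x=0.6608 at y=0.2968 ang 0.46 rms 0.00014 n 31
end (median) [0.6291 0.2561] std [0.0128 0.0003]
loose
far edge x=0.4449 at y=0.3421 ang -7.80 rms 0.00017 n 61
end (median) [0.4082 0.2703] std [0.0129 0.0018]
```

View pics/crop1.png

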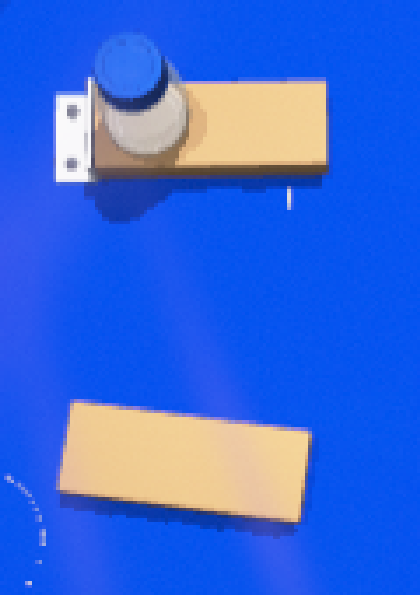

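The crop shows the rest's far edge and open end clean at about (328,120), and the loose block turned about 8°.
- **Loose block:** centre (0.417, 0.345), angle -7.8°.
- **Target:** centre (0.6337, 0.181), angle +0.5°.

I'll move above the loose block.

>>> move_arm:
  motion:
    - [[-0.325, -0.142, 0.1, 84.3, 0.0854], [-0.325, -0.142, 0.1, 84.3, 0.0854], [-0.325, -0.142, 0.1, 84.3, 0.0854], [-0.325, -0.142, 0.1, 84.3, 0.0854], [-0.325, -0.142, 0.1, 84.3, 0.0854], [-0.325, -0.142, 0.1, 84.3, 0.0854], [-0.325, -0.142, 0.1, 84.3, 0.0854], [-0.325, -0.142, 0.1, 84.3, 0.0854], [-0.325, -0.142, 0.1, 84.3, 0.0854], [-0.325, -0.142, 0.1, 84.3, 0.0854], [-0.325, -0.142, 0.1, 84.3, 0.0854], [-0.325, -0.142, 0.1, 84.3, 0.0854]]

```text
time_s: 1.65
position: [0.4179, 0.3443, 0.15]
tool_rot: [[0.144, 0.99, -0.001], [0.99, -0.144, -0.0], [-0.0, -0.0, -1.0]]
ft_force: [-0.6, -0.3, -1.1]
grip_width: 0.998
grip_force: 0.0
```

>>> move_arm:
  motion:
    - [[0.0, -0.001, 0.04, -0.4, 0.0854], [0.0, -0.001, 0.08, -0.4, 0.0854], [0.0, -0.001, 0.105, -0.4, 0.0854], [0.0, -0.001, 0.12, -0.4, 0.0854], [0.0, -0.001, 0.126, -0.4, 0.0854], [0.0, -0.001, 0.126, -0.4, 0.0854], [0.0, -0.001, 0.126, -0.4, 0.0854], [0.0, -0.001, 0.126, -0.4, 0.0854]]

```text
time_s: 2.32
position: [0.4174, 0.3459, 0.0258]
tool_rot: [[0.129, 0.992, 0.002], [0.992, -0.129, 0.001], [0.002, 0.002, -1.0]]
ft_force: [-0.2, -0.1, 0.2]
grip_width: 1.004
grip_force: 0.0
```

```bash
python3 - <<'E'
from h import *
s=status.read_state(); print(s["position"],np.degrees(np.arctan2(s["tool_rot"][1][1],s["tool_rot"][0][1])),s["ft_force"])
im=optics.get_image("scene")
cv2.imwrite("pics/near.png",cv2.resize(cv2.cvtColor(im["color"][90:290,80:330],cv2.COLOR_RGB2BGR),None,fx=3,fy=3))
E
```

```text
[0.41736597 0.34591985 0.02583438] -7.4074789452171705 [-0.23608439 -0.10573923  0.19730401]
```

View pics/near.png

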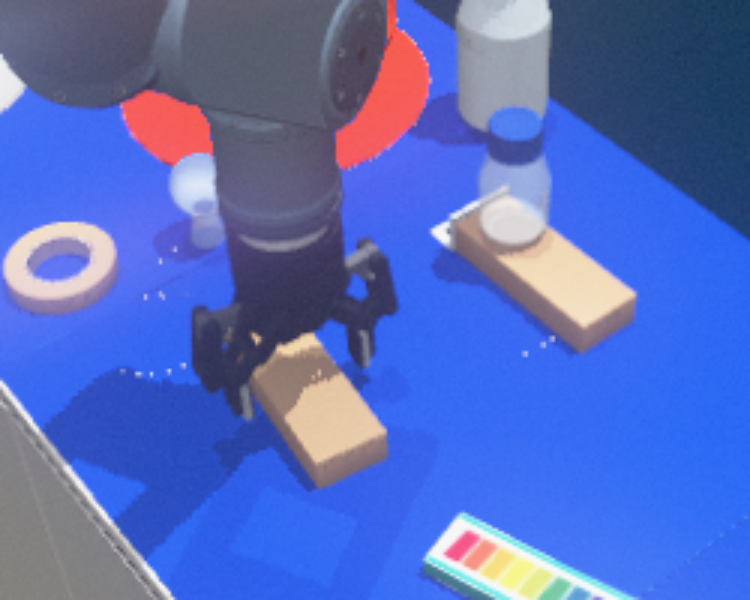

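The fingers straddle the block at about (245,400) and (365,350). I'll close now.

>>> move_arm:
  motion:
    - [[0, 0, -0.001, 0, 0.066], [0, 0, -0.001, 0, 0.06], [0, 0, -0.001, 0, 0.04], [0, 0, -0.001, 0, 0.04], [0, 0, -0.001, 0, 0.04], [0, 0, -0.001, 0, 0.04]]

```text
time_s: 2.87
position: [0.417, 0.3457, 0.0265]
tool_rot: [[0.129, 0.992, 0.002], [0.992, -0.129, 0.001], [0.001, 0.002, -1.0]]
ft_force: [-1.5, -1.2, 7.1]
grip_width: 0.641
grip_force: 64.6
```

>>> move_arm:
  motion:
    - [[0, 0, -0.03, 0, 0.04], [-0.02, 0.01, -0.06, -1, 0.04], [-0.06, 0.023, -0.07, -2, 0.04], [-0.1, 0.04, -0.07, -3, 0.04], [-0.14, 0.055, -0.07, -5, 0.04], [-0.171, 0.066, -0.07, -7.9, 0.04], [-0.167, 0.1, -0.07, -7.9, 0.04], [-0.163, 0.135, -0.07, -7.9, 0.04], [-0.159, 0.17, -0.07, -7.9, 0.04], [-0.155, 0.2, -0.07, -7.9, 0.04], [-0.152, 0.225, -0.07, -7.9, 0.04], [-0.151, 0.2385, -0.07, -7.9, 0.04]]

```text
time_s: 3.87
position: [0.6361, 0.1642, 0.0955]
tool_rot: [[-0.008, 1.0, 0.002], [1.0, 0.008, 0.0], [0.0, 0.002, -1.0]]
ft_force: [0.2, -1.0, -0.2]
grip_width: 0.636
grip_force: 63.9
```

>>> move_arm:
  motion:
    - [[0, 0, 0, 0, 0.04], [0, 0, 0, 0, 0.04], [0, 0, 0, 0, 0.04]]

```text
time_s: 4.12
position: [0.6318, 0.1649, 0.0947]
tool_rot: [[-0.009, 1.0, -0.002], [1.0, 0.009, -0.0], [-0.0, -0.002, -1.0]]
ft_force: [-0.6, 0.1, -0.6]
grip_width: 0.639
grip_force: 63.9
```

```bash
python3 - <<'E'
from h import *
s=status.read_state(); print(s["position"],np.degrees(np.arctan2(s["tool_rot"][1][1],s["tool_rot"][0][1])),s["ft_force"],s["time_s"])
corks("top")
im=optics.get_image("scene")
cv2.imwrite("pics/carry.png",cv2.resize(cv2.cvtColor(im["color"][90:290,130:380],cv2.COLOR_RGB2BGR),None,fx=3,fy=3))
E
```

```text
[0.63177019 0.16489435 0.09465861] 0.5039581059955779 [-0.6253495   0.063682   -0.57850322] 4.1167
top 1112 ctr [0.6299 0.3317] size [0.0562 0.1462] ang -0.49 z 0.0292
   long side 1 x=0.6562 at y=0.332 ang 2.32 39
   long side -1 x=0.6047 at y=0.332 ang -2.14 70
   end 1 [0.6273 0.4033]
   end -1 [0.6292 0.2586]
```

View pics/carry.png

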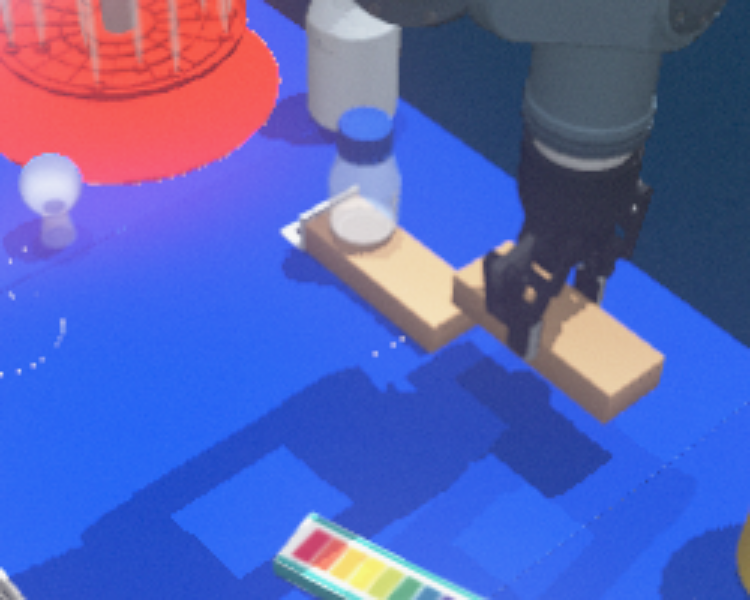

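The block is held level above its slot, with a clear gap to the rest at around (460,300). I'll lower it.

>>> move_arm:
  motion:
    - [[0, 0.002, 0.03, 0, 0.04], [0, 0.002, 0.05, 0, 0.04], [0, 0.002, 0.06, 0, 0.04], [0, 0.002, 0.064, 0, 0.04], [0, 0.002, 0.066, 0, 0.04], [0, 0.002, 0.066, 0, 0.04], [0, 0.002, 0.066, 0, 0.04]]

```text
time_s: 4.8
position: [0.636, 0.1649, 0.0306]
tool_rot: [[-0.009, 1.0, 0.002], [1.0, 0.009, 0.0], [0.0, 0.002, -1.0]]
ft_force: [-0.7, 0.9, -0.3]
grip_width: 0.639
grip_force: 64.0
```

```bash
python3 - <<'E'
from h import *
s=status.read_state(); print(s["position"],np.degrees(np.arctan2(s["tool_rot"][1][1],s["tool_rot"][0][1])),s["ft_force"],s["time_s"])
im=corks("top"); edge(222,251,135,154,im)
cv2.imwrite("pics/low.png",cv2.resize(cv2.cvtColor(im["color"][110:210,170:340],cv2.COLOR_RGB2BGR),None,fx=4.5,fy=4.5,interpolation=cv2.INTER_NEAREST))
E
```

```text
[0.63604114 0.16491719 0.03061771] 0.49896870740496063 [-0.67546503  0.92336645 -0.34981418] 4.8
top 415 ctr [0.6336 0.2183] size [0.0403 0.0562] ang 89.44 z 0.0331
   long side 1 x=2.3732 at y=0.218 ang 89.34 13
   long side -1 x=0.7220 at y=0.218 ang -79.76 10
   end 1 [0.607  0.2185]
   end -1 [0.6609 0.2184]
top 1114 ctr [0.6299 0.3317] size [0.0561 0.1462] ang -0.48 z 0.0292
   long side 1 x=0.6562 at y=0.332 ang 2.32 39
   long side -1 x=0.6048 at y=0.332 ang -2.1 71
   end 1 [0.6273 0.4033]
   end -1 [0.6292 0.2586]
far edge x=0.6608 at y=0.2945 ang 0.45 rms 0.00014 n 29
```

View pics/low.png

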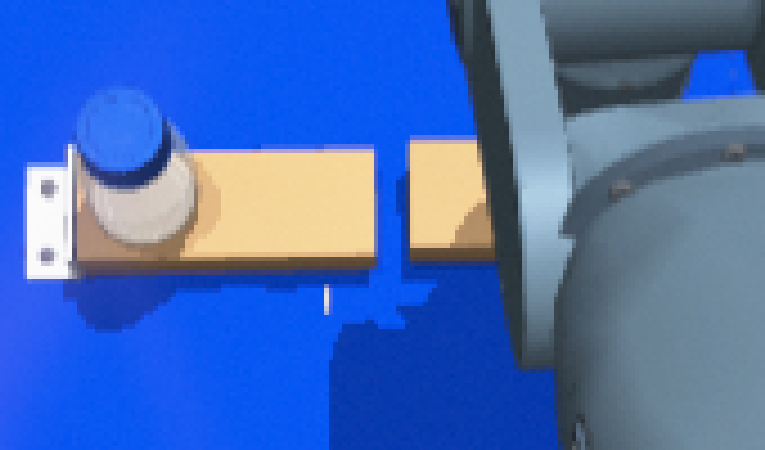

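The gap is about 8 px, and the loose part (crop column 410) sits slightly too far in +x. I'll quantify that.

```bash
python3 - <<'E'
from h import *
for k in range(3):
    im=optics.get_image("top"); edge(264,275,132,150,im); edge(222,251,135,154,im)
    s=status.read_state(); print(np.round(s["position"],4),np.round(s["ft_force"],1))
E
```

```text
far edge x=0.6654 at y=0.2199 ang 0.73 rms 0.00017 n 11
far edge x=0.6608 at y=0.2945 ang 0.46 rms 0.00014 n 29
[0.6361 0.1649 0.0307] [ 0.1 -0.2  0.9]
far edge x=0.6653 at y=0.2199 ang -0.34 rms 0.00004 n 11
far edge x=0.6608 at y=0.2945 ang 0.46 rms 0.00014 n 29
[0.636  0.1648 0.0305] [-0.4 -0.2 -0.5]
far edge x=0.6653 at y=0.2210 ang -0.42 rms 0.00001 n 10
far edge x=0.6608 at y=0.2945 ang 0.46 rms 0.00014 n 29
[0.6359 0.1648 0.0303] [-0.7 -0.7 -0.5]
```

>>> move_arm:
  motion:
    - [[0, -0.0025, 0.001, 0, 0.04], [0, -0.0025, 0.002, 0, 0.04], [0, -0.0025, 0.003, 0, 0.04], [0, -0.0025, 0.0035, 0, 0.04], [0, -0.0025, 0.0035, 0, 0.04], [0, -0.0025, 0.0035, 0, 0.04]]

```text
time_s: 5.5
position: [0.6328, 0.1648, 0.0266]
tool_rot: [[-0.009, 1.0, 0.0], [1.0, 0.009, -0.0], [-0.0, 0.0, -1.0]]
ft_force: [-3.0, -0.7, 4.8]
grip_width: 0.642
grip_force: 64.5
```

```bash
python3 - <<'E'
from h import *
for k in range(2):
    im=optics.get_image("top"); edge(264,275,132,150,im); endcol(146,165,265,252,im) if 0 else None
    s=status.read_state(); print(np.round(s["position"],4),np.round(s["ft_force"],1),np.degrees(np.arctan2(s["tool_rot"][1][1],s["tool_rot"][0][1])))
W=cloud(im); print("z loose",np.nanmedian(W[147:163,264:273,2]),"rest",np.nanmedian(W[147:163,230:248,2]))
E
```

```text
far edge x=0.6605 at y=0.2211 ang -0.58 rms 0.00001 n 10
[0.6328 0.1648 0.0266] [-2.6  0.1  5.2] 0.49607057574714036
far edge x=0.6606 at y=0.2211 ang -0.58 rms 0.00001 n 10
[0.6328 0.1648 0.0266] [-3.1 -1.1  5.2] 0.49517545173974153
z loose 0.029222964066434085 rest 0.029079398543261043
```

>>> move_arm:
  motion:
    - [[0.004, 0.0008, -0.0005, 0, 0.04], [0.008, 0.0008, -0.0005, 0, 0.04], [0.011, 0.0008, -0.0005, 0, 0.04], [0.013, 0.0008, -0.0005, 0, 0.04], [0.014, 0.0008, -0.0005, 0, 0.04], [0.014, 0.0008, -0.0005, 0, 0.04], [0.014, 0.0008, -0.0005, 0, 0.04]]

```text
time_s: 6.18
position: [0.6337, 0.1792, 0.0266]
tool_rot: [[-0.009, 1.0, 0.001], [1.0, 0.009, 0.001], [0.001, 0.001, -1.0]]
ft_force: [0.0, 1.5, 3.1]
grip_width: 0.643
grip_force: 64.3
```

```bash
python3 - <<'E'
from h import *
for k in range(2):
    im=optics.get_image("top"); edge(259,270,132,150,im)
    s=status.read_state(); print(np.round(s["position"],4),np.round(s["ft_force"],1),np.degrees(np.arctan2(s["tool_rot"][1][1],s["tool_rot"][0][1])))
B=im["color"][150:160,248:266].astype(int).mean(0); print((B[:,2]-B[:,0]).round())
E
```

```text
far edge x=0.6601 at y=0.2313 ang -17.20 rms 0.00230 n 11
[0.6337 0.1792 0.0266] [0.2 1.5 3. ] 0.5015687559258986
far edge x=0.6602 at y=0.2313 ang -16.75 rms 0.00226 n 11
[0.6337 0.1792 0.0266] [0.2 2.2 2.5] 0.4920993501042375
[-90. -91. -90. -91. -90.  14. -29. -91. -92. -92. -92. -92. -92. -92.
 -92. -92. -93. -93.]
```

>>> move_arm:
  motion:
    - [[0.001, 0, 0, 0, 0.04], [0.0015, 0, 0, 0, 0.04], [0.002, 0, 0, 0, 0.04], [0.0025, 0, 0, 0, 0.04], [0.003, 0, 0, 0, 0.04], [0.003, 0, 0, 0, 0.04]]

```text
time_s: 6.78
position: [0.6336, 0.1811, 0.0266]
tool_rot: [[-0.008, 1.0, 0.0], [1.0, 0.008, -0.001], [-0.001, 0.0, -1.0]]
ft_force: [0.2, -2.8, 6.5]
grip_width: 0.641
grip_force: 64.7
```

```bash
python3 - <<'E'
from h import *
for k in range(1):
    im=optics.get_image("top"); edge(257,266,138,152,im);edge(222,251,138,152,im)
    s=status.read_state(); print(np.round(s["position"],4),np.round(s["ft_force"],1),np.round(s["ft_torque"],2),np.degrees(np.arctan2(s["tool_rot"][1][1],s["tool_rot"][0][1])))
B=im["color"][150:160,248:266].astype(int).mean(0); print((B[:,2]-B[:,0]).round())
E
```

```text
far edge x=0.6616 at y=0.2380 ang 1.95 rms 0.00018 n 9
far edge x=0.6608 at y=0.2945 ang 0.46 rms 0.00014 n 29
[0.6336 0.1812 0.0266] [ 0.2 -3.5  5.8] [-0.44 -0.13 -0.05] 0.476724482687207
[-91. -91. -90. -90. -90. -70. -93. -92. -92. -93. -92. -92. -93. -92.
 -92. -92. -93. -92.]
```

>>> move_arm:
  motion:
    - [[0.001, -0.0002, -0.0003, 0, 0.04], [0.0015, -0.0002, -0.0003, 0, 0.04], [0.002, -0.0002, -0.0003, 0, 0.04], [0.002, -0.0002, -0.0003, 0, 0.04]]

```text
time_s: 7.17
position: [0.6337, 0.1812, 0.0266]
tool_rot: [[-0.008, 1.0, 0.0], [1.0, 0.008, -0.003], [-0.003, 0.0, -1.0]]
ft_force: [0.8, -9.9, 4.3]
grip_width: 0.639
grip_force: 64.5
```

Contact is confirmed: the block has stopped, with about 10 N along y. I'll release and rise.

>>> move_arm:
  motion:
    - [[0, 0, 0, 0, 0.06], [0, 0, 0, 0, 0.07], [0, 0, 0, 0, 0.0854], [0, 0, 0, 0, 0.0854], [0, 0, 0, 0, 0.0854], [0, 0, 0, 0, 0.0854], [0, 0, -0.01, 0, 0.0854], [0, 0, -0.03, 0, 0.0854], [0, 0, -0.06, 0, 0.0854], [0, 0, -0.1, 0, 0.0854], [0, 0, -0.14, 0, 0.0854], [0, 0, -0.16, 0, 0.0854]]

```text
time_s: 8.17
position: [0.6353, 0.1842, 0.1935]
tool_rot: [[-0.009, 1.0, 0.008], [1.0, 0.009, 0.001], [0.001, 0.008, -1.0]]
ft_force: [0.8, 1.0, 1.2]
grip_width: 1.0
grip_force: 0.0
```

>>> move_arm:
  motion:
    - [[-0.03, -0.03, -0.03, 0, 0.0854], [-0.05, -0.07, -0.03, 0, 0.0854], [-0.07, -0.11, -0.03, 0, 0.0854], [-0.09, -0.15, -0.03, 0, 0.0854], [-0.1, -0.19, -0.03, 0, 0.0854], [-0.1, -0.23, -0.03, 0, 0.0854], [-0.1, -0.25, -0.03, 0, 0.0854], [-0.1, -0.25, -0.03, 0, 0.0854]]

```text
time_s: 8.83
position: [0.3778, 0.082, 0.2157]
tool_rot: [[-0.009, 1.0, -0.004], [1.0, 0.009, 0.0], [0.0, -0.004, -1.0]]
ft_force: [-0.0, 0.5, 0.4]
grip_width: 0.997
grip_force: 0.0
```

```bash
python3 - <<'E'
from h import *
s=status.read_state(); print(np.round(s["position"],4),s["grip_width"])
im=corks("top"); edge(222,251,138,152,im); edge(258,322,138,152,im)
B=im["color"][150:160,248:266].astype(int).mean(0); print((B[:,2]-B[:,0]).round())
for t in("strip_box","blue_bottle"): print([np.round(r["rect"]) for r in optics.spot_in(t,"top")[:1]])
cv2.imwrite("pics/end.png",cv2.resize(cv2.cvtColor(im["color"][110:290,170:390],cv2.COLOR_RGB2BGR),None,fx=3.3,fy=3.3,interpolation=cv2.INTER_NEAREST))
E
```

```text
[0.3778 0.082  0.2157] 0.997078101908204
top 2707 ctr [0.6309 0.2562] size [0.0575 0.2969] ang 0.37 z 0.0292
   long side 1 x=0.6579 at y=0.256 ang 0.7 106
   long side -1 x=0.6049 at y=0.256 ang -0.34 139
   end 1 [0.6273 0.4033]
   end -1 [0.6323 0.1086]
far edge x=0.6608 at y=0.2945 ang 0.47 rms 0.00014 n 29
far edge x=0.6618 at y=0.1771 ang 0.22 rms 0.00016 n 61
[-90. -90. -90. -89. -89. -70. -92. -92. -92. -92. -92. -92. -92. -92.
 -91. -92. -92. -92.]
[array([317., 242.,  63.,  40.])]
[array([199., 148.,  32.,  36.])]
```

View pics/end.png

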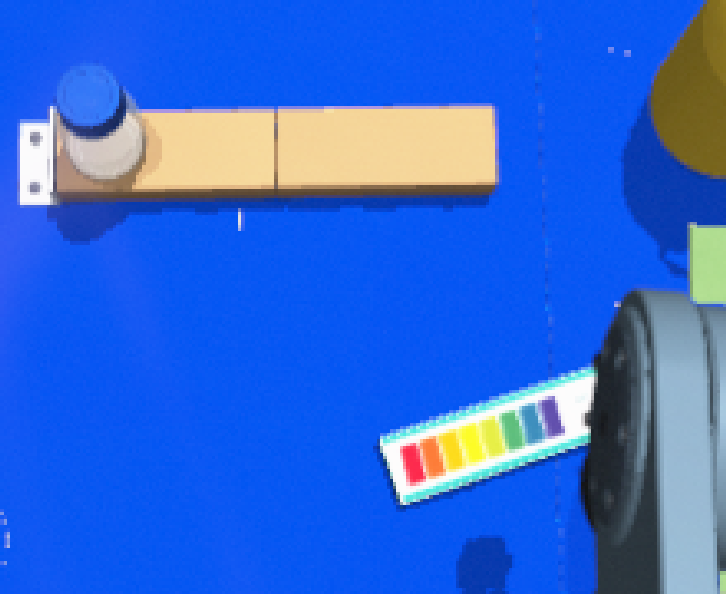

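The strip is straight: the seam shows as a thin line at (276,150), and the two edges agree to about 0.1 mm and 0.25°. The loose block's end is 150.0 mm beyond the old open end, so there is no gap. The bottle and box are where they were, and the arm is clear.

```bash
python3 -c "
from rig import job
print(job.close_job())"
```

```text
the job is handed in; nothing more can be done
None
```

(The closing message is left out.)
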